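# Assemble the gel caster

## Robot

A 6-joint arm with a two-finger parallel gripper is mounted at the origin on the work surface. World frame = base frame: x ahead of the robot, y to its left, z up, the work surface at z = 0. Lengths are in m, angles in degrees, forces in N, time in s.
With the tool pointing down it reaches from about 0.4 to 0.825 m from the base axis. Payload 7 kg.
Tool frame: the origin (TCP) lies on the mounting face of the last link; the fingertips stand 178 mm ahead of it and the grasp point (between the pads) lies 159 mm ahead of it; z points along the fingers, y is the direction in which the jaws open and shut (so a half turn about z gives the same grasp; the last joint's range is limited). The gripper opens to 88 mm and grips with 3 to 60 N. Pads are 19 mm wide; open, the fingers measure 130 mm over their backs; the gripper's body (78 mm by 193 mm) begins 47 mm behind the grasp point.
Start: joints at [-59.926, 20.546, 0.682, 0, -70.136, -16.507], TCP at [0.158, -0.656, 0.405] pointing down, gripper open.
Joint ranges: [-176.03, 176.03], [-82.01, 121.73], [-58.28, 71.71], [-173.87, 95.51], [-174.79, -0.11], [-173.66, 173.66]. Speed limits (degrees/s): [136.94, 136.94, 172.46, 180, 180, 180].

## Interface

Orientations are given as [roll, pitch, yaw] about the fixed x, y, z axes, in that order (R = Rz(yaw) Ry(pitch) Rx(roll)).
In Python, from plant import r gives the robot as it stands. The module is installed in compiled form; this text tells all that it offers.
- The arm moves only by the tool carry_out, never from a script. Its argument "plan" is a list of rows, each a list of 3 entries, a list of its own where there are three numbers: the shift along the tool's x, y, z in m, then the turn, a rotation vector about the tool's x, y, z in degrees, then the closure in counts, from 0 (fully open) to 255 (shut). In form: [[[x, y, z], [ax, ay, az], hand], ...]. A call has 1 to 12 rows; each row shifts and turns the commanded pose from where the row before left it, along the tool's axes as they then stand; what a row does not reach is not made up. A row lasts 1/12 s, in which the tool goes at most 41.7 mm and 7.16 degrees, less where a joint would pass 70% of its speed; a pose out of reach is approached as far as the arm can. A call is refused whole if a number of a shift passes 0.0417 or a number of a turn 7.16, either way. A call with a gripper value outside its range is refused whole. The fingers move at their own pace and stop on an object; "grip_force" is the grip in N (left out, the last holds). Time passes only in rows, so rows that do not move let the fingers close. It gives the time, the measured TCP pose, the force and the opening at its end, in the units of the state.
- r.get_state(): the state, without advancing time (a new reading comes with each control period).
- r.capture(name): name is "side" or "top" or "wrist"; returns the picture (400x640x3 uint8, red, green, blue); there is no depth.
- r.get_calibration(name): a dict with "K" (3x3 intrinsics, pixels), "rvec" (rotation vector, rad) and "tvec" (3), from world to camera coordinates, as OpenCV has them. Camera axes: x right, y down, z forward; pixel columns grow to the right and rows downward; lengths in m; the calibration is good to about 2 mm. A picture is of the moment at which its call begins: read the wrist's pose just before it. get_calibration takes no time and is no camera call; for the wrist camera it gives the pose at the moment of the call.
- r.close_job(): hands the job in, once; it reports no verdict.
The state is a dict: "time_s": time; "joints": joint angles; "qd": joint speeds; "joint_torque": joint torques, N m; "tcp_pos": TCP position; "eef_rot": TCP orientation; "contact_force": force on the tool from outside, world axes, zero at the start; "moment": the same for the moment, N m; "gripper_width": finger opening in m.
Only numpy, scipy, OpenCV 4.12 (cv2) and the standard library are available. Lean on these libraries where they do the work, as an engineer would, in place of code of your own. Each camera call takes 0.05 s, during which the arm holds its last target. There are 200 camera calls.

## Task

Get the gel caster ready for pouring. Push the gel tray along the bed fully home against the end stop, take the gate from the drying rack and drop it all the way down into the caster's slots so it closes the tray's open front end, then take the comb from the rack and seat it fully down in the pair of notches nearest the end stop. Leave the tip box, the beaker and the tape roll as they are.

Things in the scene. Friction and masses are not known exactly. Their poses are not given: they have to be found in the camera images.
- caster: Grey plastic gel caster, fixed; place and heading vary. Origin: centre of its underside; x runs along the channel from the open front (-x) to the end stop (+x), y across. Bed 200 x 120 mm, upper face 22 mm above the bench. Channel 83 mm wide between guide rails that stand 12 mm above the bed. Two slotted posts (point gate_slot) flank the channel at x = -55 to -19 mm.
- gate_slot (a point): On the bed, midway between the caster's two slots (caster x = -37 mm, y = 0, 22 mm above the bench), axes as the caster's. The posts stand 40 mm above the bed at 41.5 to 56 mm either side; each has an upright slot in its inner face, 11 mm wide along x, 6 mm deep, open at the top with rounded mouth edges.
- stop (a point): On the bed at the middle of the end stop's front face (caster x = +70 mm, y = 0, 22 mm above the bench), axes as the caster's. The end stop is a low bar across the channel, 14 mm above the bed, 9 mm thick.
- gel_tray: White plastic gel tray, loose, 110 to 200 g, lying in the channel 35 to 60 mm short of the stop, standing across the slots. 100 (x) x 80 (y) x 32 mm, open at both ends: floor 8 mm thick, side walls 5 mm. Origin: centre of its underside; x to the stop. Push it by its floor's front edge (x = -50 mm). Home: rear edge (x = +50 mm) on the stop; its front edge is then just clear of the slots.
- rear_notch (a point): Midway between the pair of tray notches nearest the stop, at their floors (tray x = +28 mm, y = 0, z = 22 mm), axes as the tray's. Notches in the wall tops are 11 mm wide along x and 10 mm deep, with rounded mouth edges. (Another pair, not wanted, is at tray x = -12 mm.)
- gate: White plastic gate, loose, 50 g, upright in one place of the rack: plate 8 mm thick (x), 92 mm wide (y), 46 mm high, lower corners clipped by 8 mm; on top a finger tab 50 mm wide, 8 mm thick, up to z = 60 mm. Origin: centre of its lower edge; z up. A half turn makes no difference. In place its lower edge rests on the bed, its ends in the two slots.
- comb: White plastic comb, loose, 45 g, upright in the other place of the rack: back bar 8 mm thick (x), 96 mm wide (y), 28 mm high, eight teeth below it (62 mm wide together, 3 mm thick, 12 mm long). Origin: centre of the bar's lower face; z up. A half turn makes no difference. In place the bar rests on the notch floors and the teeth hang 2 mm above the tray's floor.
- rack: Grey plastic drying rack, fixed; place and heading vary. 130 (x) x 92 (y) x 30 mm: base plate 4 mm, two rails along x, 34 to 42 mm either side of the middle. Origin: centre of its underside. Rail notches, 11 mm wide, floor 20 mm above the bench, at x = -35 and +35 mm: gate and comb stand across the rails in them, either one in either place. Lift straight up by 30 mm to clear.
- tip_box: Bystander: closed pipette-tip box, 84 x 122 x 62 mm, white with a blue lid, loose. Origin: centre of its underside.
- beaker: Bystander: clear plastic beaker, 84 mm across, 105 mm high, loose. Origin: centre of its underside.
- tape_roll: Bystander: roll of blue tape lying flat, 100 mm across, 19 mm high, loose. Origin: centre of its underside.

How it is judged (in metres and radians):
On the way, in this order (a step that is already met when the one before it is completed fails the run):
1. the gel tray is home against the end stop (x of gel_tray in the frame of caster above 0.0165 m), for 0.2 s.
2. the gate is fully down in its slots with the tray home (x of gel_tray in the frame of caster above 0.016 m and angle between gel_tray's own z axis and vertical below 0.05 rad and z of gel_tray in the frame of stop below 0.003 m and x of gate in the frame of gate_slot between -0.0035 and 0.0035 m and y of gate in the frame of gate_slot between -0.004 and 0.004 m and z of gate in the frame of gate_slot below 0.003 m and angle between gate's own z axis and vertical below 0.12 rad), for 0.2 s.
3. the comb is fully down in the rear notches (all of step 2 and x of comb in the frame of rear_notch between -0.0035 and 0.0035 m and y of comb in the frame of rear_notch between -0.006 and 0.006 m and z of comb in the frame of rear_notch below 0.003 m and angle between comb's own z axis and vertical below 0.15 rad), for 0.2 s.
At the end, for the whole second after the job is handed in: Tray flat, within 4 mm of the stop; gate upright in its slots, within 3.5 mm along, 4 mm across, 3 mm of the bed; comb upright in the notches nearest the stop, within 3.5 mm along, 6 mm across, 3 mm of their floors; all at rest; tip box, beaker, tape roll not moved over 25 mm nor tipped (all of step 3 and linear speed of each of gel_tray, gate, comb below 0.02 m/s and not (distance of any of tip_box, beaker, tape_roll from where it was at the start of the episode above 0.025 m or angle between any of tip_box, beaker, tape_roll's own z axis and vertical above 0.35 rad)); the robot touches nothing.
It fails at once if the tip box, beaker or tape roll is shifted by more than 25 mm or tipped (distance of any of tip_box, beaker, tape_roll from where it was at the start of the episode above 0.025 m or angle between any of tip_box, beaker, tape_roll's own z axis and vertical above 0.35 rad).
It also fails if it takes over 72 s, if anything falls off the work surface, if the arm or the gripper's body presses on something with over 40 N, if the wrist force passes 120 N, or if a joint passes its speed limit or range.

## Working session

There is one attempt and no reset: what is moved stays moved. The work goes in short steps, Python scripts to look and compute and a tool call to move; the robot and the scene stay as the last step left them, time stands still between calls to the robot, and variables do not carry over. Pictures are saved under pics/ and viewed, about 8 in all and at most 12, crops included, and the job is handed in when it is done.

Besides the shell and the picture viewer there is one more tool, called after "Request:" by a JSON object that holds its "api" and its "payload", one argument or row to a line. carry_out: Moves the arm, as the interface text tells. Its arguments: {"type":"object","properties":{"plan":{"type":"array","items":{"type":"array"}},"grip_force":{"type":"number"}},"required":["plan"]}

```bash
mkdir -p pics
python3 - <<'E'
from plant import r
import cv2
s=r.get_state();print({k:s[k] for k in('time_s','tcp_pos','eef_rot','gripper_width','contact_force')})
for n in('top','side'):
    cv2.imwrite(f'pics/{n}0.png',r.capture(n)[:,:,::-1]); print(n,r.get_calibration(n))
E
```

```text
{'time_s': 0.0, 'tcp_pos': array([ 0.15830486, -0.65597868,  0.40370714]), 'eef_rot': array([ 1.79904257e+02, -8.73823722e-03, -1.66438069e+02]), 'gripper_width': 0.08779146374616231, 'contact_force': array([-0.25810326,  0.82110486,  0.07502968])}
top {'K': array([[393.29041667,   0.        , 315.93309359],
       [  0.        , 393.29041667, 195.72367308],
       [  0.        ,   0.        ,   1.        ]]), 'rvec': array([ 2.13209094, -2.14870244,  0.18411132]), 'tvec': array([0.02675111, 0.58018414, 0.97121265])}
side {'K': array([[399.89199858,   0.        , 312.64353325],
       [  0.        , 399.89199858, 206.80347335],
       [  0.        ,   0.        ,   1.        ]]), 'rvec': array([ 0.9422058 , -2.24811461,  1.24204163]), 'tvec': array([0.4431569 , 0.28043298, 0.81650372])}
```

View pics/top0.png

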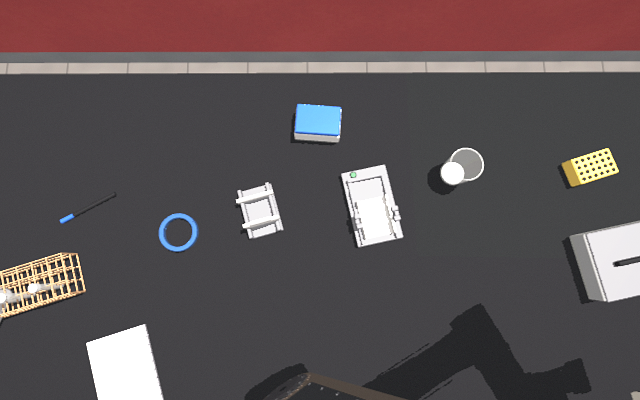

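View pics/side0.png

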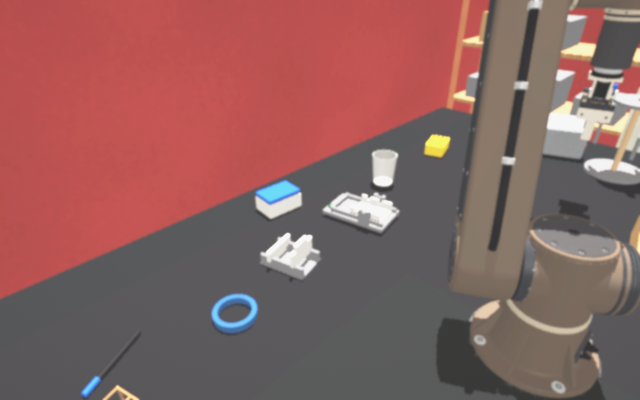

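The top view shows the caster at about (372,206), with its stop end at the top of the image and the white tray at (375,217). The rack is at (260,211), with pieces at rows ~193 and ~221. The beaker is at (463,167), the tip box at (318,122) and the tape at (178,232). The side view agrees with this.

```bash
cat > h.py <<'E'
from plant import r
import numpy as np, cv2
from scipy.spatial.transform import Rotation as R
def cal(n):
    c=r.get_calibration(n); return np.array(c['K']),cv2.Rodrigues(np.array(c['rvec']))[0],np.array(c['tvec']).ravel()
def ray(c,px):
    K,Rm,t=c; d=Rm.T@np.linalg.inv(K)@[px[0],px[1],1]; return -Rm.T@t,d
def onz(c,px,z):
    o,d=ray(c,px); return o+d*(z-o[2])/d[2]
def proj(c,P):
    K,Rm,t=c; p=(np.atleast_2d(P)@Rm.T+t)@K.T; return p[:,:2]/p[:,2:]
def tri(cs,pxs):
    A=0;b=0;L=[]
    for c,p in zip(cs,pxs):
        o,d=ray(c,p);d=d/np.linalg.norm(d);M=np.eye(3)-np.outer(d,d);A=A+M;b=b+M@o;L.append((o,M))
    x=np.linalg.solve(A,b); return x,[np.linalg.norm(M@(x-o)) for o,M in L]
E
python3 - <<'E'
from h import *
np.set_printoptions(precision=4,suppress=True)
c=cal('top')
for n,p,z in [('caster',(372,206),.03),('c1',(342,173),.022),('c2',(386,166),.022),('c3',(402,239),.022),('c4',(359,246),.022),('rack',(260,211),.03),('up',(255,192),.06),('lo',(261,221),.06),('beaker',(455,170),0),('tip',(318,130),0),('tape',(178,232),.02)]:
    print(n,onz(c,p,z))
w=cal('wrist');s=r.get_state();print(w)
Rt=R.from_euler('xyz',s['eef_rot'],degrees=True).as_matrix()
print('cam in tool',Rt.T@(-w[1].T@w[2]-s['tcp_pos']),'\n',(w[1]@Rt))
E
```

```text
caster [ 0.5548 -0.1249  0.03  ]
c1 [ 0.6458 -0.0484  0.022 ]
c2 [ 0.6643 -0.1673  0.022 ]
c3 [ 0.4684 -0.2019  0.022 ]
c4 [ 0.4511 -0.089   0.022 ]
rack [0.5438 0.1687 0.03  ]
up [0.589  0.1781 0.06  ]
lo [0.5145 0.1617 0.06  ]
beaker [ 0.6571 -0.3611  0.    ]
tip [0.7738 0.0145 0.    ]
tape [0.4914 0.3832 0.02  ]
(array([[284.1733,   0.    , 321.2811],
       [  0.    , 284.1733, 201.1329],
       [  0.    ,   0.    ,   1.    ]]), array([[-0.2348,  0.972 ,  0.0007],
       [ 0.9266,  0.2236,  0.3024],
       [ 0.2938,  0.0717, -0.9532]]), array([ 0.6758, -0.0375,  0.3908]))
cam in tool [ 0.0822 -0.0013  0.0205] 
 [[ 0.0003  1.      0.0007]
 [-0.9531  0.0005 -0.3026]
 [-0.3026 -0.0006  0.9531]]
```

Request:
{"api": "carry_out", "payload": {
  "plan": [
    [[0,0,0.007],[0,0,-7.15],255],
    [[0,0,0.007],[0,0,-7.15],255],
    [[0,0,0.007],[0,0,-7.15],255],
    [[0,0,0.007],[0,0,-7.15],255],
    [[0,0,0.007],[0,0,-7.15],255],
    [[0,0,0.007],[0,0,-7.15],255],
    [[0,0,0.007],[0,0,-7.15],255],
    [[0,0,0.007],[0,0,-7.15],255],
    [[0,0,0.007],[0,0,-7.15],255],
    [[0,0,0.007],[0,0,-7.15],255],
    [[0,0,0.007],[0,0,-7.15],255],
    [[0,0,0.007],[0,0,-7.15],255]
  ]
}}

```text
time_s: 1.1
tcp_pos: [0.1583, -0.656, 0.3198]
eef_rot: [180.0, 0.1, -80.3]
contact_force: [-0.9, 0.4, -0.4]
gripper_width: 0.0134
```

Request:
{"api": "carry_out", "payload": {
  "plan": [
    [[-0.025,-0.027,0],[0,0,0],255],
    [[-0.025,-0.027,0],[0,0,0],255],
    [[-0.025,-0.027,0],[0,0,0],255],
    [[-0.025,-0.027,0],[0,0,0],255],
    [[-0.025,-0.027,0],[0,0,0],255],
    [[-0.025,-0.027,0],[0,0,0],255],
    [[-0.025,-0.027,0],[0,0,0],255],
    [[-0.025,-0.027,0],[0,0,0],255],
    [[-0.025,-0.027,0],[0,0,0],255],
    [[-0.025,-0.027,0],[0,0,0],255],
    [[-0.025,-0.027,0],[0,0,0],255],
    [[-0.025,-0.027,0],[0,0,0],255]
  ]
}}

```text
time_s: 2.1
tcp_pos: [0.4298, -0.3057, 0.3206]
eef_rot: [180.0, 0.0, -80.6]
contact_force: [1.3, -0.6, -0.7]
gripper_width: 0.0001
```

Request:
{"api": "carry_out", "payload": {
  "plan": [
    [[-0.025,-0.027,0],[0,0,0],255],
    [[-0.025,-0.027,0],[0,0,0],255],
    [[-0.025,-0.027,0],[0,0,0],255],
    [[-0.025,-0.027,0],[0,0,0],255],
    [[-0.025,-0.027,0],[0,0,0],255],
    [[-0.025,-0.027,0],[0,0,0],255],
    [[0,0,0],[0,0,0],255],
    [[0,0,0],[0,0,0],255]
  ]
}}

```text
time_s: 2.77
tcp_pos: [0.5655, -0.1313, 0.32]
eef_rot: [179.9, 0.0, -80.5]
contact_force: [0.2, -0.2, 0.4]
gripper_width: 0.0004
```

Run:
```python
from h import *
s=r.get_state();print(s['time_s'],s['tcp_pos'],s['eef_rot'])
c=cal('wrist');im=r.capture('wrist')[:,:,::-1];np.savez('w1.npz',K=c[0],R=c[1],t=c[2])
cv2.imwrite('pics/w1raw.png',im)
cv2.imwrite('pics/w1.png',cv2.resize(im,(800,500),interpolation=cv2.INTER_CUBIC))
```

```text
2.7667 [ 0.56547912 -0.13134642  0.31997397] [ 1.79940873e+02  9.71746761e-03 -8.04703077e+01]
```

View pics/w1.png

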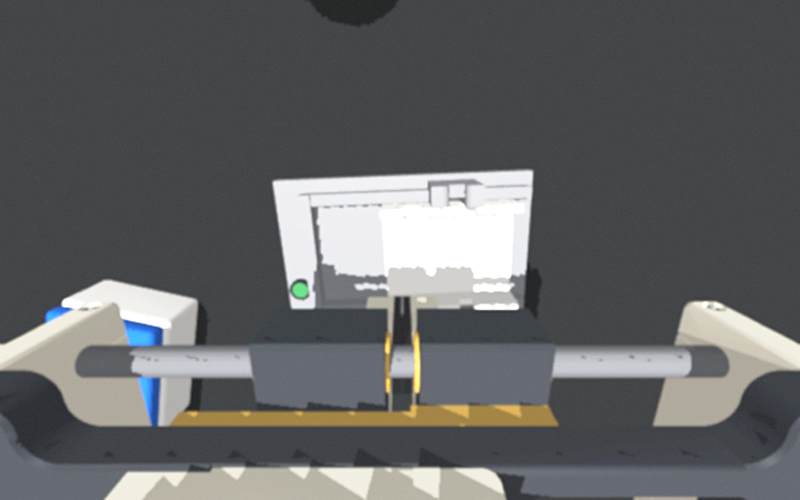

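The wrist view shows the gripper hiding the near half of the caster. The stop end is on the left (green dot at 300,290) and the tray spans columns ~382–525. I'll back off to see it whole.

Request:
{"api": "carry_out", "payload": {
  "plan": [
    [[-0.03,0,0.01],[0,0,0],255],
    [[-0.03,0,0.01],[0,0,0],255],
    [[-0.03,0,0.01],[0,0,0],255],
    [[-0.03,0,0.01],[0,0,0],255],
    [[0,0,0],[0,0,0],255],
    [[0,0,0],[0,0,0],255]
  ]
}}

```text
time_s: 3.32
tcp_pos: [0.5442, -0.0145, 0.2803]
eef_rot: [179.9, -0.0, -80.6]
contact_force: [-0.1, 0.1, 0.9]
gripper_width: 0.0005
```

Run:
```python
from h import *
s=r.get_state();print(s['time_s'],s['tcp_pos'],s['eef_rot'])
c=cal('wrist');im=r.capture('wrist')[:,:,::-1];np.savez('w2.npz',K=c[0],R=c[1],t=c[2])
cv2.imwrite('pics/w2raw.png',im)
cv2.imwrite('pics/w2.png',cv2.resize(im[:300,120:520],(800,600),interpolation=cv2.INTER_CUBIC))
```

```text
3.3167 [ 0.54420244 -0.01452136  0.28029504] [ 1.79926475e+02 -8.21371093e-03 -8.05627639e+01]
```

View pics/w2.png

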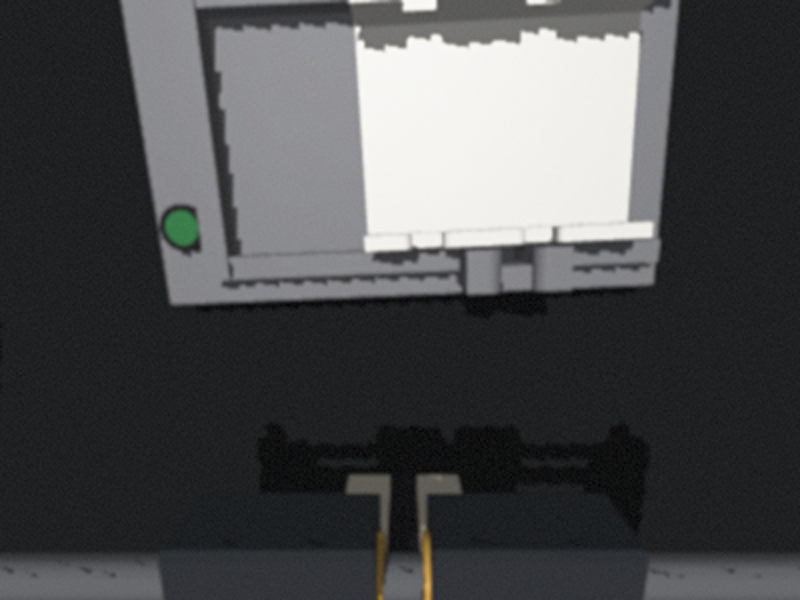

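This crop shows the caster's near bed corners at (171,304) and (655,286). The tray's near wall top runs (365,250)–(655,236), with notch gaps at columns ~427 and ~540, and the slot gap sits at ~(517,265). I'll fit the poses from these points.

```bash
cat > fit1.py <<'E'
from h import *
from scipy.optimize import least_squares
np.set_printoptions(precision=4,suppress=True)
L=lambda n:(lambda d:(d['K'],d['R'],d['t']))(np.load(n))
w1,w2,tp=L('w1.npz'),L('w2.npz'),cal('top')
cr=lambda x,y:(x/2+120,y/2)
q=lambda x,y:(x/1.25,y/1.25)
C=[(w2,(100,60,22),cr(171,304)),(w2,(-100,60,22),cr(655,286)),(w1,(100,-60,22),q(273,181)),(w1,(-100,-60,22),q(532,170)),
 (tp,(100,60,22),(342,173)),(tp,(100,-60,22),(386,166)),(tp,(-100,-60,22),(402,239)),(tp,(-100,60,22),(359,246)),(w2,(-37,47,62),cr(517,270))]
T=[(w2,(50,40,32),cr(365,250)),(w2,(-50,40,32),cr(655,236)),(w2,(50,-20,8),None)]
def f(p):
    Rz=R.from_euler('z',p[2]).as_matrix();o=np.array([p[0],p[1],0]);e=[]
    for c,P,px in C:
        w=.4 if c is tp else 1
        e+=list(w*(proj(c,Rz@(np.array(P)/1e3)+o)[0]-px))
    for c,P,px in T[:2]:
        P=np.array(P)/1e3+[p[3],p[4],.022]
        e+=list(proj(c,Rz@P+o)[0]-px)
    return e
s=least_squares(f,[.557,-.127,.19,-.03,0],loss='soft_l1')
print(s.x,np.degrees(s.x[2]));print(np.array(f(s.x)).reshape(-1,2))
# independent height check: far bed edge points seen in w1 and top
for a,b in [((273,181),(386,166)),((532,170),(402,239))]: print('tri',tri([w1,tp],[q(*a),b]))
E
python3 fit1.py
```

```text
[ 0.5619 -0.128   0.2047 -0.0348 -0.0006] 11.727797263287236
[[-0.3198  0.4797]
 [-1.0171 -0.2385]
 [-0.3068  0.5023]
 [ 0.6652  1.2103]
 [ 0.0636 -0.2733]
 [-0.1813 -1.1225]
 [ 0.737  -1.2128]
 [ 0.0858 -0.1081]
 [ 1.4557 -1.6624]
 [ 0.7621 -0.6161]
 [-0.7567  0.4767]]
tri (array([ 0.6664, -0.1672,  0.0276]), [np.float64(0.003456482041815415), np.float64(0.0034564820418152994)])
tri (array([ 0.4693, -0.2072,  0.    ]), [np.float64(0.0004187509552620679), np.float64(0.0004187509552621157)])
```

Request:
{"api": "carry_out", "payload": {
  "plan": [
    [[0,0,0],[0,0,-2.3],255],
    [[0.023,0.0253,0],[0,0,0],255],
    [[0.023,0.0253,0],[0,0,0],255],
    [[0.023,0.0253,0],[0,0,0],255],
    [[0.023,0.0253,0],[0,0,0],255],
    [[0.023,0.0253,0],[0,0,0],255],
    [[0,0,0],[0,0,0],255],
    [[0,0,0.025],[0,0,0],255],
    [[0,0,0.025],[0,0,0],255],
    [[0,0,0.02],[0,0,0],255],
    [[0,0,0],[0,0,0],255],
    [[0,0,0],[0,0,0],255]
  ]
}}

```text
time_s: 4.37
tcp_pos: [0.444, -0.1539, 0.2105]
eef_rot: [179.9, 0.0, -78.4]
contact_force: [-0.4, -0.5, 1.2]
gripper_width: 0.0004
```

Request:
{"api": "carry_out", "payload": {
  "plan": [
    [[0,0,0.007],[0,0,0],255],
    [[0,0,0],[0,0,0],255],
    [[0,-0.005,0],[0,0,0],255],
    [[0,-0.005,0],[0,0,0],255],
    [[0,-0.005,0],[0,0,0],255],
    [[0,-0.005,0],[0,0,0],255],
    [[0,-0.005,0],[0,0,0],255],
    [[0,-0.005,0],[0,0,0],255],
    [[0,-0.005,0],[0,0,0],255],
    [[0,-0.005,0],[0,0,0],255]
  ]
}}

```text
time_s: 5.2
tcp_pos: [0.484, -0.1447, 0.2036]
eef_rot: [180.0, 0.0, -78.3]
contact_force: [-1.0, -0.4, 1.3]
gripper_width: 0.0004
```

Request:
{"api": "carry_out", "payload": {
  "plan": [
    [[0,-0.005,0],[0,0,0],255],
    [[0,-0.005,0],[0,0,0],255],
    [[0,-0.005,0],[0,0,0],255],
    [[0,-0.004,0],[0,0,0],255],
    [[0,0,0],[0,0,0],255],
    [[0,0,0],[0,0,0],255]
  ]
}}

```text
time_s: 5.7
tcp_pos: [0.5025, -0.1408, 0.2035]
eef_rot: [-180.0, 0.0, -78.3]
contact_force: [0.7, -0.3, 0.0]
gripper_width: 0.0005
```

Request:
{"api": "carry_out", "payload": {
  "plan": [
    [[0,-0.003,0],[0,0,0],255],
    [[0,-0.003,0],[0,0,0],255],
    [[0,-0.002,0],[0,0,0],255],
    [[0,-0.002,0],[0,0,0],255]
  ]
}}

```text
time_s: 6.03
tcp_pos: [0.5122, -0.1389, 0.2036]
eef_rot: [180.0, 0.0, -78.3]
contact_force: [-0.4, -0.3, 0.8]
gripper_width: 0.0004
```

Request:
{"api": "carry_out", "payload": {
  "plan": [
    [[0,-0.002,0],[0,0,0],255],
    [[0,-0.002,0],[0,0,0],255]
  ]
}}

```text
time_s: 6.2
tcp_pos: [0.5161, -0.1381, 0.2036]
eef_rot: [180.0, 0.0, -78.3]
contact_force: [-1.2, -0.3, 0.5]
gripper_width: 0.0004
```

Request:
{"api": "carry_out", "payload": {
  "plan": [
    [[0,-0.002,0],[0,0,0],255],
    [[0,-0.002,0],[0,0,0],255]
  ]
}}

```text
time_s: 6.37
tcp_pos: [0.5187, -0.1376, 0.2034]
eef_rot: [179.8, 0.0, -78.4]
contact_force: [-9.6, -2.4, 10.8]
gripper_width: 0.0003
```

Request:
{"api": "carry_out", "payload": {
  "plan": [
    [[0,-0.001,0],[0,0,0],255],
    [[0,0,0],[0,0,0],255],
    [[0,0,0],[0,0,0],255],
    [[0,0,0],[0,0,0],255]
  ]
}}

```text
time_s: 6.7
tcp_pos: [0.5188, -0.1376, 0.2034]
eef_rot: [179.7, 0.0, -78.4]
contact_force: [-8.5, -2.1, 8.3]
gripper_width: 0.0004
```

Request:
{"api": "carry_out", "payload": {
  "plan": [
    [[0,0.006,0],[0,0,0],255],
    [[0,0.006,0],[0,0,0],255],
    [[0,0,-0.028],[0,0,0],255],
    [[0,0,-0.04],[0,0,0],255],
    [[-0.03,-0.016,-0.01],[0,0,0],130],
    [[-0.03,-0.016,0],[0,0,0],130],
    [[-0.03,-0.016,0],[0,0,0],130],
    [[-0.03,-0.016,0],[0,0,0],130],
    [[0,0,0],[0,0,0],130],
    [[0,0,0],[0,0,0],130]
  ]
}}

```text
time_s: 7.53
tcp_pos: [0.5479, -0.0074, 0.2817]
eef_rot: [-179.9, 0.0, -78.2]
contact_force: [-1.1, -0.4, -0.0]
gripper_width: 0.0346
```

Run:
```python
from h import *
s=r.get_state();print(s['time_s'],s['tcp_pos'],s['eef_rot'],s['contact_force'],s['gripper_width'])
c=cal('wrist');im=r.capture('wrist')[:,:,::-1];np.savez('w3.npz',K=c[0],R=c[1],t=c[2])
cv2.imwrite('pics/w3raw.png',im)
cv2.imwrite('pics/w3.png',cv2.resize(im[:200,130:510],(800,421),interpolation=cv2.INTER_CUBIC))
```

```text
7.5333 [ 0.5478816  -0.00736096  0.2817382 ] [-1.79940315e+02  1.14676781e-02 -7.81692397e+01] [-1.08681676 -0.39100991 -0.04950123] 0.034560957278845596
```

Request:
{"api": "carry_out", "payload": {
  "plan": [
    [[-0.039,0,0],[0,0,0],130],
    [[-0.039,0,0],[0,0,0],130],
    [[-0.039,0,0],[0,0,0],130],
    [[-0.039,0,0],[0,0,0],130],
    [[-0.039,0,0],[0,0,0],130],
    [[-0.039,0,0],[0,0,0],130],
    [[-0.039,0,0],[0,0,0],130],
    [[-0.039,0,0],[0,0,0],130],
    [[0,0,0],[0,0,0],130],
    [[0,0,0],[0,0,0],130]
  ]
}}

```text
time_s: 8.42
tcp_pos: [0.4841, 0.2974, 0.2814]
eef_rot: [180.0, -0.0, -78.2]
contact_force: [-1.3, -0.1, -0.7]
gripper_width: 0.0431
```

Run:
```python
from h import *
s=r.get_state();print(s['time_s'],s['tcp_pos'],s['eef_rot'],s['contact_force'],s['gripper_width'])
c=cal('wrist');im=r.capture('wrist')[:,:,::-1];np.savez('w4.npz',K=c[0],R=c[1],t=c[2])
cv2.imwrite('pics/w4raw.png',im)
cv2.imwrite('pics/w4.png',cv2.resize(im[:300,120:520],(800,600),interpolation=cv2.INTER_CUBIC))
```

```text
8.4167 [0.48407782 0.29737994 0.28140111] [ 1.79993782e+02 -4.37526701e-04 -7.82236971e+01] [-1.32605752 -0.14303609 -0.69489928] 0.0431491871533462
```

View pics/w3.png

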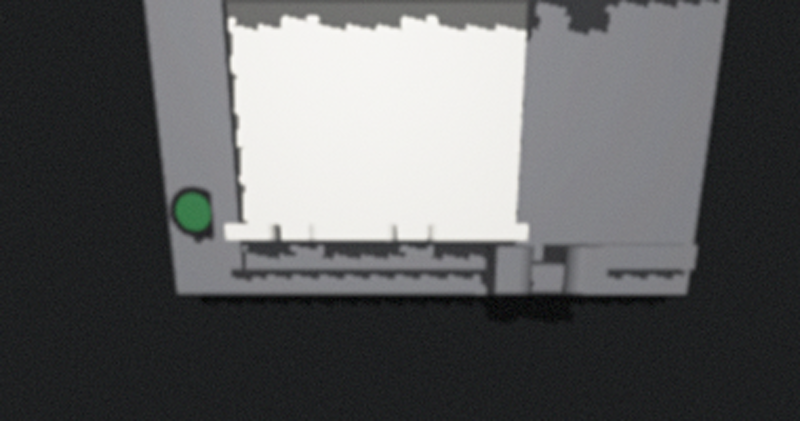

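View pics/w4.png

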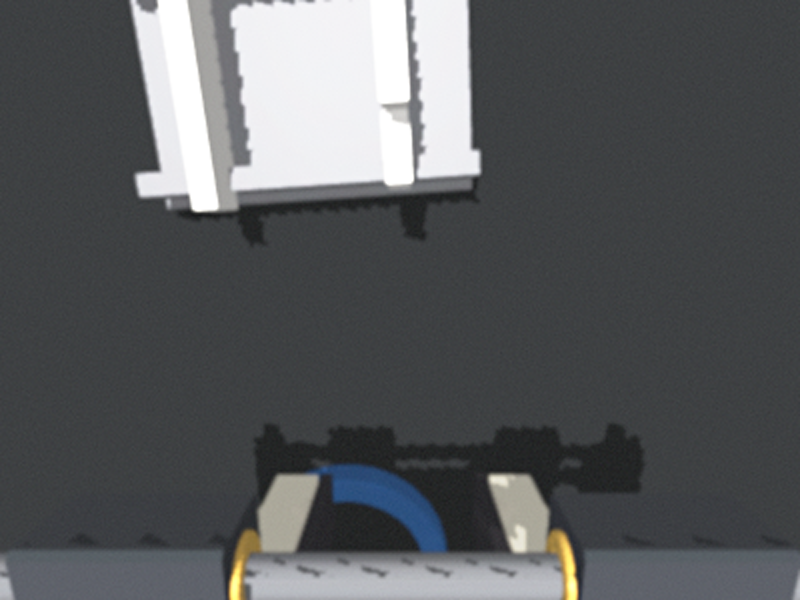

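The crop from the caster view shows the tray home, with the slot clear ahead of it (mouth columns ~530–571, row ~268). The rack view shows the gate on the right (tab near end at (393,103), plate end at (399,184)) and the comb on the left (bar near end at (205,210)).

```bash
cat > fit2.py <<'E'
from fit1 import *
w3,w4=L('w3.npz'),L('w4.npz')
k=lambda x,y:(130+x/(800/380),y/(800/380))
C+=[(w3,(100,60,22),k(177,294)),(w3,(-100,60,22),k(688,294)),(w3,(-37,49,62),k(550,268))]
T[:]=[(w3,(50,40,32),k(225,240)),(w3,(-50,40,32),k(528,240))]
s=least_squares(f,s.x,loss='soft_l1')
print('caster',s.x,np.degrees(s.x[2]));print(np.array(f(s.x)).reshape(-1,2))
G=[((0,25,60),cr(393,103)),((0,46,46),cr(399.5,184)),((0,None,60),cr(388.5,0))]
def g(p):
    Rz=R.from_euler('z',p[2]).as_matrix();e=[]
    for P,px in [((-35,25,60),cr(393,103)),((-35,46,46),cr(399.5,185)),((35,48,28),cr(205,211))]:
        e+=list(proj(w4,Rz@(np.array(P)/1e3)+[p[0],p[1],p[3]])[0]-px)
    for P,px in [((-35,-5,60),cr(388.5,0)),((35,-10,28),cr(173.5,0))]:
        # line constraint: column at row px[1]
        A=proj(w4,Rz@(np.array(P)/1e3)+[p[0],p[1],p[3]])[0]; P2=np.array(P)+[0,20,0]
        B=proj(w4,Rz@(P2/1e3)+[p[0],p[1],p[3]])[0]
        e.append(A[0]+(B-A)[0]*(px[1]-A[1])/(B-A)[1]-px[0])
    return e
for nm,fix in(('free z',False),('z=.02',True)):
    gg=(lambda p:g([*p[:3],.02])) if fix else g
    t=least_squares(gg,[.55,.17,.2]+([] if fix else [.02]))
    p=t.x;z=.02 if fix else p[3];Rz=R.from_euler('z',p[2]).as_matrix()
    print(nm,p,np.degrees(p[2]),'gate',Rz@[-.035,0,0]+[p[0],p[1],z],'comb',Rz@[.035,0,0]+[p[0],p[1],z],'\n',np.array(t.fun))
E
python3 fit2.py | sed -n '/caster/,$p'
```

```text
caster [ 0.562  -0.1282  0.2058  0.0199 -0.0005] 11.788642814729654
[[-0.3188  0.2609]
 [-0.9359 -0.723 ]
 [-0.4347  0.3172]
 [ 0.5933  0.7955]
 [ 0.0907 -0.2745]
 [-0.1588 -1.1417]
 [ 0.7914 -1.2401]
 [ 0.1455 -0.1163]
 [ 1.4908 -2.1548]
 [-0.1577 -0.2198]
 [-0.8167  0.0604]
 [ 0.9587  1.4906]
 [ 0.2418 -0.0973]
 [-0.2417  0.0627]]
free z [0.5507 0.1696 0.2763 0.0174] 15.831889909334727 gate [0.517  0.16   0.0174] comb [0.5844 0.1791 0.0174] 
 [ 0.7878  0.8658  0.2309 -0.085   0.5238 -1.2039 -0.4891 -1.0114]
z=.02 [0.5503 0.1697 0.2739] 15.693250998451083 gate [0.5166 0.1603 0.02  ] comb [0.584  0.1792 0.02  ] 
 [ 1.23    0.5829  0.5817  0.1926 -0.3548 -1.0632  0.1091 -1.7676]
```

The caster fit puts the tray at x = +19.9 mm, so it is home. The free-z fit puts the rack notch floor at 17 mm, against 20 mm in the text. Next I hover over the gate and look from near.

Request:
{"api": "carry_out", "payload": {
  "plan": [
    [[0,0,0],[0,0,-3.9],130],
    [[0.035,0.0015,0],[0,0,0],130],
    [[0.035,0.0015,0],[0,0,0],130],
    [[0.035,0.0015,0],[0,0,0],130],
    [[0.035,0.0015,0],[0,0,0],130],
    [[0,0,0],[0,0,0],130],
    [[0,0,0.008],[0,0,0],130],
    [[0,0,0],[0,0,0],130],
    [[0,0,0],[0,0,0],130]
  ]
}}

```text
time_s: 9.22
tcp_pos: [0.516, 0.1595, 0.2731]
eef_rot: [179.9, -0.0, -74.5]
contact_force: [0.7, -0.2, 1.2]
gripper_width: 0.0426
```

Run:
```python
from h import *
s=r.get_state();print(s['time_s'],s['tcp_pos'],s['eef_rot'],s['contact_force'],s['gripper_width'])
c=cal('wrist');im=r.capture('wrist')[:,:,::-1];np.savez('w5.npz',K=c[0],R=c[1],t=c[2])
cv2.imwrite('pics/w5raw.png',im)
cv2.imwrite('pics/w5.png',cv2.resize(im[20:320,120:520],(800,600),interpolation=cv2.INTER_CUBIC))
```

```text
9.2167 [0.5159704  0.15945081 0.27305052] [ 1.79939378e+02 -1.54408174e-02 -7.44912406e+01] [ 0.70767902 -0.21928487  1.21227399] 0.04263207308101839
```

View pics/w5.png

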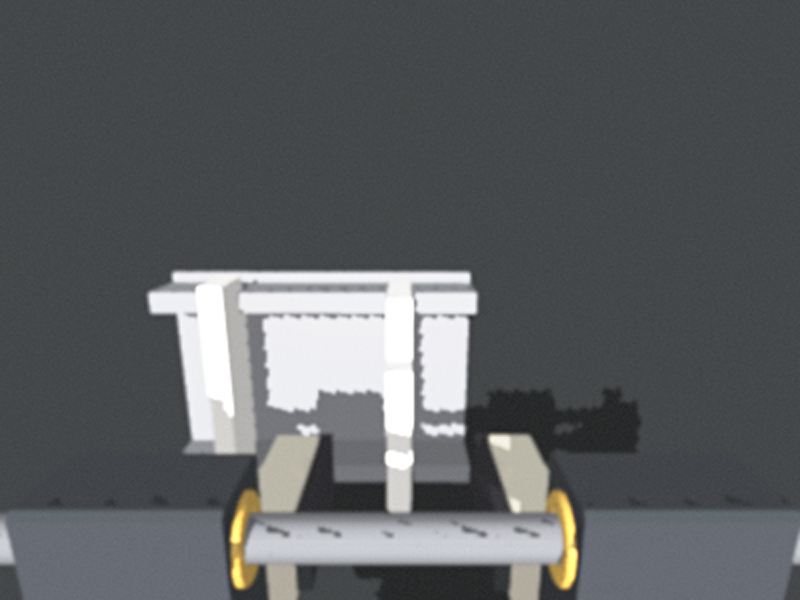

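The hover view shows the gate between the jaws, running nearly parallel to the tool x axis at column ~399. Its tab far end is at row ~370 and its plate far end at row ~292. Next is a joint two-view fit that includes height.

```bash
cat > fit3.py <<'E'
from fit2 import *
w5=L('w5.npz'); c5=lambda x,y:(x/2+120,y/2+20)
def g(p):
    Rz=R.from_euler('z',p[2]).as_matrix();e=[]
    for c,P,px in [(w4,(0,25,60),cr(393,103)),(w4,(0,46,46),cr(399.5,184)),(w5,(0,-25,60),c5(399.5,370)),(w5,(0,-46,46),c5(399.5,290))]:
        e+=list(proj(c,Rz@(np.array(P)/1e3)+[p[0],p[1],p[3]])[0]-px)
    return e
t=least_squares(g,[.517,.16,.27,.02]);print('GATE',t.x,np.degrees(t.x[2]));print(t.fun)
def h(p):
    Rz=R.from_euler('z',p[2]).as_matrix();e=[]
    for c,P,px in [(w4,(0,48,28),cr(205,211)),(w5,(0,-48,28),c5(219,282))]:
        e+=list(proj(c,Rz@(np.array(P)/1e3)+[p[0],p[1],p[3]])[0]-px)
    return e
u=least_squares(h,[.584,.18,.27,.02]);print('COMB',u.x,np.degrees(u.x[2]));print(u.fun)
sx=r.get_state();Rt=R.from_euler('xyz',sx['eef_rot'],degrees=True).as_matrix()
print('gate in tool',Rt.T@([t.x[0],t.x[1],t.x[3]]-sx['tcp_pos']))
E
python3 fit3.py | sed -n '/GATE/,$p'
```

```text
GATE [0.5172 0.159  0.266  0.014 ] 15.239095985080343
[ 0.4724  0.0431 -0.4217 -0.9232 -0.1781 -1.789   0.0119  2.755 ]
COMB [0.5862 0.18   0.2235 0.0052] 12.80572445339857
[-0.  0. -0. -0.]
gate in tool [ 0.0012 -0.001   0.2593]
```

Request:
{"api": "carry_out", "payload": {
  "plan": [
    [[0.001,-0.001,0.011],[0,0,0],130],
    [[0,0,0.011],[0,0,0],130],
    [[0,0,0.011],[0,0,0],130],
    [[0,0,0.011],[0,0,0],130],
    [[0,0,0],[0,0,0],130]
  ]
}}

```text
time_s: 9.68
tcp_pos: [0.5165, 0.1595, 0.2272]
eef_rot: [179.8, -0.1, -74.4]
contact_force: [0.8, 0.2, 1.3]
gripper_width: 0.0433
```

Request:
{"api": "carry_out", "payload": {
  "plan": [
    [[0,0,0],[0,0,0],255],
    [[0,0,0],[0,0,0],255],
    [[0,0,0],[0,0,0],255],
    [[0,0,0],[0,0,0],255],
    [[0,0,0],[0,0,0],255],
    [[0,0,0],[0,0,0],255]
  ],
  "grip_force": 25
}}

```text
time_s: 10.18
tcp_pos: [0.5175, 0.1594, 0.2301]
eef_rot: [-180.0, 0.0, -74.4]
contact_force: [0.3, -0.0, -0.8]
gripper_width: 0.0084
```

Request:
{"api": "carry_out", "payload": {
  "plan": [
    [[0,0,-0.01],[0,0,0],255],
    [[0,0,-0.02],[0,0,0],255],
    [[0,0,-0.025],[0,0,0],255],
    [[0,0,0],[0,0,3.8],255],
    [[0.0363,0.0065,0],[0,0,0],255],
    [[0.0363,0.0065,0],[0,0,0],255],
    [[0.0363,0.0065,0],[0,0,0],255],
    [[0.0363,0.0065,0],[0,0,0],255],
    [[0.0363,0.0065,0],[0,0,0],255],
    [[0.0363,0.0065,0],[0,0,0],255],
    [[0.0363,0.0065,0],[0,0,0],255],
    [[0.0363,0.0065,0],[0,0,0],255]
  ]
}}

```text
time_s: 11.18
tcp_pos: [0.5254, -0.1374, 0.2857]
eef_rot: [-179.9, -0.0, -78.2]
contact_force: [0.6, 0.4, -0.9]
gripper_width: 0.0079
```

Request:
{"api": "carry_out", "payload": {
  "plan": [
    [[0,0,0],[0,0,0],255],
    [[0,0,0],[0,0,0],255]
  ]
}}

```text
time_s: 11.35
tcp_pos: [0.5254, -0.1376, 0.2852]
eef_rot: [-180.0, -0.0, -78.5]
contact_force: [0.8, 0.6, 1.0]
gripper_width: 0.0078
```

Run:
```python
from h import *
s=r.get_state();print(s['time_s'],s['tcp_pos'],s['eef_rot'],s['contact_force'],s['gripper_width'])
c=cal('wrist');im=r.capture('wrist')[:,:,::-1];np.savez('w6.npz',K=c[0],R=c[1],t=c[2])
cv2.imwrite('pics/w6raw.png',im)
cv2.imwrite('pics/w6.png',cv2.resize(im[120:300,200:440],(800,600),interpolation=cv2.INTER_CUBIC))
```

```text
11.35 [ 0.52539961 -0.13759659  0.28521392] [-1.79988748e+02 -4.59959743e-03 -7.84551899e+01] [0.76195542 0.64223117 1.01304885] 0.007789209329304379
```

View pics/w6.png

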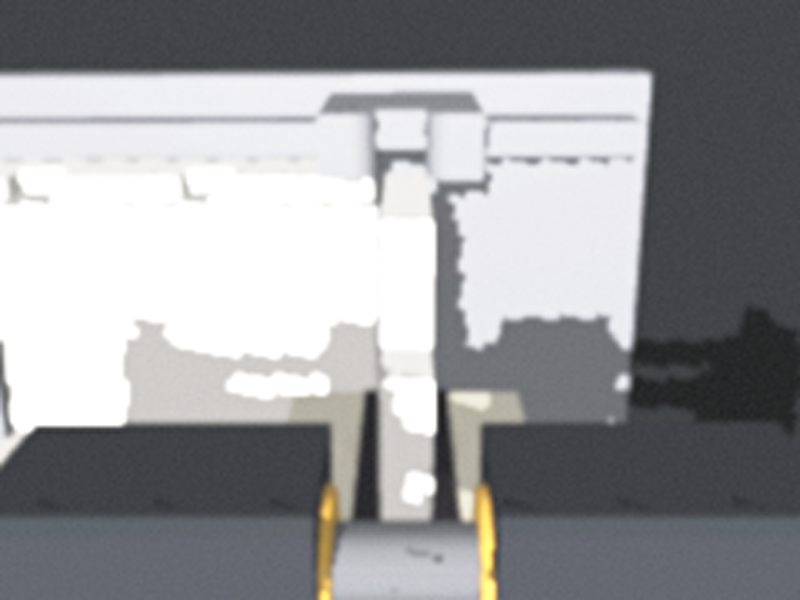

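The hover view shows the gate plate top centred at column ~408 with its far end at row ~216. The far post's slot mouth is at columns 375–430, row ~130. I'll compare the two in the caster frame.

```bash
cat > chk6.py <<'E'
from h import *
np.set_printoptions(precision=4,suppress=True)
d=np.load('w6.npz');w=(d['K'],d['R'],d['t'])
k=lambda x,y:(200+x/(800/240),120+y/(800/240))
Rz=R.from_euler('z',11.79,degrees=True).as_matrix()
for n,p,z in [('slot mouth',(402.5,130),.062),('postL',(317,110),.062),('postR',(490,110),.062),('post inner L',(345,178),.062),('post inner R',(460,180),.062),('bed far front corner',(652,72),.022),
  ('gate top far end',(407.5,217),.122),('gate top mid',(407.5,350),.136),('gate low end',(407,165),.084)]:
    print(n,1e3*(Rz.T@(onz(w,k(*p),z)-[.562,-.1282,0])))
s=r.get_state();print('TCP',1e3*(Rz.T@(s['tcp_pos']-[.562,-.1282,0])),s['eef_rot'])
E
python3 chk6.py
```

```text
slot mouth [-37.3991 -52.7871  62.    ]
postL [-19.2019 -57.1279  62.    ]
postR [-56.0606 -56.9832  62.    ]
post inner L [-24.8311 -42.364   62.    ]
post inner R [-49.8791 -41.8223  62.    ]
bed far front corner [-100.2507  -60.7503   22.    ]
gate top far end [-38.2671 -48.9053 122.    ]
gate top mid [-38.1743 -32.415  136.    ]
gate low end [-38.2944 -49.5453  84.    ]
TCP [-37.3965  -0.594  285.1762] [-179.9792    0.0021  -78.3633]
```

Request:
{"api": "carry_out", "payload": {
  "plan": [
    [[-0.002,-0.001,0.008],[0,0,0],255],
    [[0,0,0.008],[0,0,0],255],
    [[0,0,0.005],[0,0,0],255],
    [[0,0,0.005],[0,0,0],255],
    [[0,0,0],[0,0,0],255]
  ]
}}

```text
time_s: 11.82
tcp_pos: [0.5265, -0.1329, 0.2578]
eef_rot: [179.9, -0.0, -78.1]
contact_force: [0.5, -2.2, 0.4]
gripper_width: 0.0076
```

Request:
{"api": "carry_out", "payload": {
  "plan": [
    [[0,0,0.006],[0,0,0],255],
    [[0,0,0.006],[0,0,0],255],
    [[0,0,0.005],[0,0,0],255],
    [[0,0,0],[0,0,0],255]
  ]
}}

```text
time_s: 12.15
tcp_pos: [0.527, -0.1346, 0.2425]
eef_rot: [-180.0, -0.2, -78.1]
contact_force: [-0.1, -14.0, 6.6]
gripper_width: 0.008
```

Request:
{"api": "carry_out", "payload": {
  "plan": [
    [[0.0015,0,0],[0,0,0],255],
    [[0,0,0],[0,0,0],255]
  ]
}}

```text
time_s: 12.32
tcp_pos: [0.5271, -0.1354, 0.2422]
eef_rot: [-180.0, -0.1, -78.2]
contact_force: [0.2, -8.2, 3.5]
gripper_width: 0.0079
```

Request:
{"api": "carry_out", "payload": {
  "plan": [
    [[0.0015,0,0],[0,0,0],255],
    [[0,0,0.004],[0,0,0],255],
    [[0,0,0],[0,0,0],255]
  ]
}}

```text
time_s: 12.57
tcp_pos: [0.5273, -0.1361, 0.2374]
eef_rot: [-179.9, -0.0, -78.2]
contact_force: [3.0, -1.5, -3.1]
gripper_width: 0.0079
```

Request:
{"api": "carry_out", "payload": {
  "plan": [
    [[0,0,0.003],[0,0,0],255],
    [[0,0,0.002],[0,0,0],255],
    [[0,0,0],[0,0,0],255]
  ]
}}

```text
time_s: 12.82
tcp_pos: [0.5273, -0.1358, 0.2343]
eef_rot: [-179.9, -0.0, -78.2]
contact_force: [-4.4, 4.0, 18.3]
gripper_width: 0.008
```

Request:
{"api": "carry_out", "payload": {
  "plan": [
    [[0,0,0.002],[0,0,0],255],
    [[0,0,0],[0,0,0],255]
  ]
}}

```text
time_s: 12.98
tcp_pos: [0.5273, -0.1358, 0.2329]
eef_rot: [-179.9, -0.0, -78.1]
contact_force: [-6.2, 2.8, 23.9]
gripper_width: 0.0079
```

Grasp-relative height puts the gate's lower edge at ~22.8 mm, with 24 N upward, so it looks seated. I'll release it and look.

Request:
{"api": "carry_out", "payload": {
  "plan": [
    [[0,0,0],[0,0,0],170],
    [[0,0,0],[0,0,0],150],
    [[0,0,0],[0,0,0],150],
    [[0,0,0],[0,0,0],150],
    [[0,0,-0.02],[0,0,0],150],
    [[0,0,-0.035],[0,0,0],150],
    [[-0.035,0,0],[0,0,0],150],
    [[-0.035,0,0],[0,0,0],150],
    [[-0.035,0,0],[0,0,0],150],
    [[0,0,0],[0,0,0],150],
    [[0,0,0],[0,0,0],150]
  ]
}}

```text
time_s: 13.9
tcp_pos: [0.5052, -0.032, 0.2856]
eef_rot: [180.0, 0.0, -78.0]
contact_force: [-0.1, -0.0, 0.5]
gripper_width: 0.0361
```

Run:
```python
from h import *
s=r.get_state();print(s['time_s'],s['tcp_pos'],s['eef_rot'],s['contact_force'],s['gripper_width'])
c=cal('wrist');im=r.capture('wrist')[:,:,::-1];np.savez('w7.npz',K=c[0],R=c[1],t=c[2])
cv2.imwrite('pics/w7raw.png',im)
cv2.imwrite('pics/w7.png',cv2.resize(im[:200,130:510],(800,421),interpolation=cv2.INTER_CUBIC))
```

```text
13.9 [ 0.505247   -0.03200826  0.28561846] [ 1.79994680e+02  8.02429562e-03 -7.80475410e+01] [-0.12734296 -0.00080341  0.48117413] 0.03608237419276528
```

View pics/w7.png

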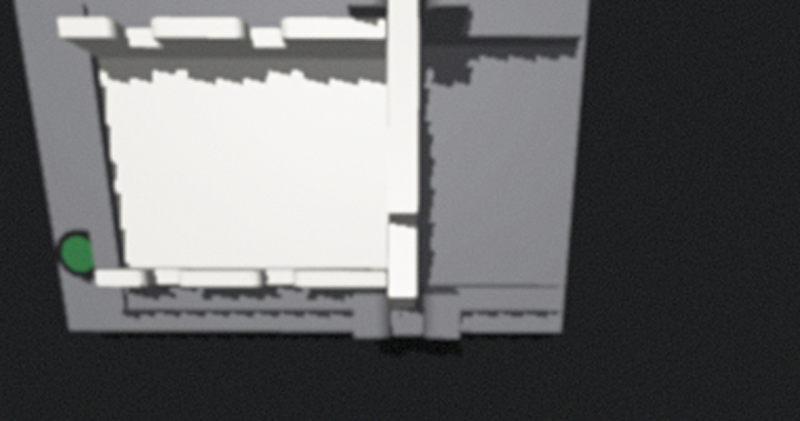

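The gate stands in both slots, plate near end at (402,297) and tab end at (403,213). I'll check its height by projection.

```bash
cat > chk7.py <<'E'
from h import *
np.set_printoptions(precision=1,suppress=True)
d=np.load('w7.npz');w=(d['K'],d['R'],d['t'])
kk=800/380
Rz=R.from_euler('z',11.79,degrees=True).as_matrix();o=np.array([.562,-.1282,0])
P=lambda p:((proj(w,Rz@(np.array(p)/1e3)+o)[0]-[130,0])*kk)
for h in (0,5,10): print('gate z',h,'plate end',P((-37,46,68+h)),'tab end',P((-37,25,82+h)),'edges at tab end',P((-33,25,82+h)),P((-41,25,82+h)))
print('near bed front corner (562,331)',P((-100,60,22)),'stop corner (70,331)',P((100,60,22)))
for x in(19,20): print('tray',x,'rear wall near top outer (95,285)',P((x+50,40,54)),'notch rear edges in near wall (146,270)/(180)',P((x+33.5,35,54)),P((x+22.5,35,54)),'far wall end (58,18)',P((x+50,-40,54)))
E
python3 chk7.py
```

```text
gate z 0 plate end [406.9 310.8] tab end [407.6 244.3] edges at tab end [394.  244.2] [421.3 244.3]
gate z 5 plate end [407.  312.7] tab end [407.8 244.6] edges at tab end [393.8 244.5] [421.8 244.6]
gate z 10 plate end [407.1 314.7] tab end [407.9 244.9] edges at tab end [393.5 244.8] [422.4 244.9]
near bed front corner (562,331) [560.9 332.2] stop corner (70,331) [ 68.7 330.6]
tray 19 rear wall near top outer (95,285) [ 99.6 287.3] notch rear edges in near wall (146,270)/(180) [145.6 272.5] [177.7 272.6] far wall end (58,18) [60.3 19. ]
tray 20 rear wall near top outer (95,285) [ 96.7 287.3] notch rear edges in near wall (146,270)/(180) [142.7 272.5] [174.8 272.6] far wall end (58,18) [57. 19.]
```

The plate end is seen ~14 px and the tab end ~31 px away from the prediction, so the gate may be tilted about the caster's x axis. I need one wider view, so I'll combine wrist and side in one picture.

Request:
{"api": "carry_out", "payload": {
  "plan": [
    [[0.03,0,-0.02],[0,0,0],150],
    [[0.02,0,-0.02],[0,0,0],150],
    [[0,0,0],[0,0,0],150],
    [[0,0,0],[0,0,0],150]
  ]
}}

```text
time_s: 14.28
tcp_pos: [0.5161, -0.0843, 0.3261]
eef_rot: [-179.9, -0.0, -78.4]
contact_force: [-0.0, 0.4, -0.5]
gripper_width: 0.0361
```

Run:
```python
from h import *
s=r.get_state();print(s['time_s'],s['tcp_pos'],s['eef_rot'])
c=cal('wrist');im=r.capture('wrist')[:,:,::-1];np.savez('w8.npz',K=c[0],R=c[1],t=c[2])
cv2.imwrite('pics/w8raw.png',im)
sd=r.capture('side')[:,:,::-1];cv2.imwrite('pics/side8raw.png',sd)
a=cv2.resize(im[40:240,140:460],(800,500),interpolation=cv2.INTER_CUBIC)[:, 40:640]
b=cv2.resize(sd[180:240,320:410],None,fx=2.2,fy=2.2,interpolation=cv2.INTER_CUBIC)
b=cv2.copyMakeBorder(b,0,500-b.shape[0],0,0,cv2.BORDER_CONSTANT)
cv2.imwrite('pics/w8.png',np.hstack([a,b]));print(a.shape,b.shape)
```

```text
14.2833 [ 0.51609604 -0.08425606  0.3261447 ] [-1.79924458e+02 -1.95193406e-03 -7.84133895e+01]
(500, 600, 3) (500, 198, 3)
```

View pics/w8.png

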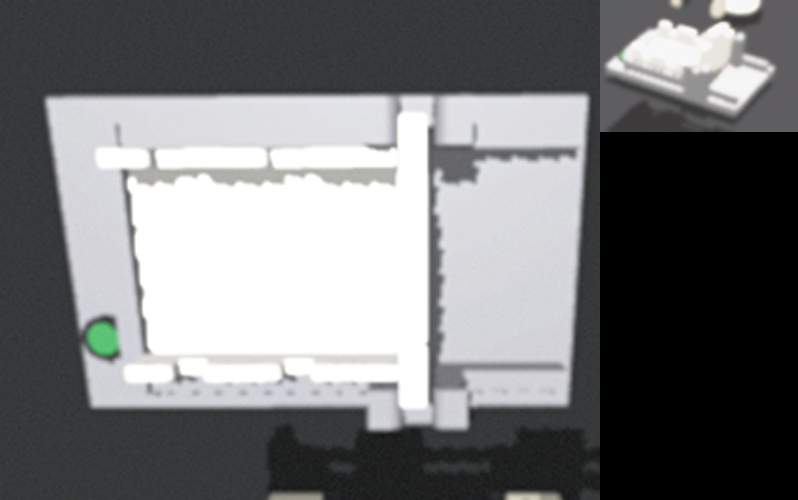

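The wide view shows the gate seated in both posts, far end at row ~112, near end ~408, tab boundary ~345. I'll compare these with the model at several heights and tilts.

```bash
cat > chk8.py <<'E'
from h import *
from scipy.optimize import least_squares
np.set_printoptions(precision=1,suppress=True,linewidth=150)
d=np.load('w8.npz');w=(d['K'],d['R'],d['t'])
Rz=R.from_euler('z',11.79,degrees=True).as_matrix();o=np.array([.562,-.1282,0])
def P(q,y=0,z=0,roll=0):
    q=R.from_euler('x',roll,degrees=True).apply(np.array(q,float))+[-37,y,22+z]
    return (proj(w,Rz@(q/1e3)+o)[0]-[140,40])*2.5-[40,0]
for z,ro in((0,0),(10,0),(20,0),(5,5),(5,-5),(10,10),(10,-10)):
    print(z,ro,[P(q,0,z,ro) for q in((0,-46,46),(0,-25,60),(0,25,60),(0,46,46))], 'w@tab',P((4,25,60),0,z,ro)[0]-P((-4,25,60),0,z,ro)[0])
im=cv2.imread('pics/w8raw.png',0).astype(int)
c=int(140+(412+40)/2.5); print('col',c); 
for a in range(80,210,1): print(a,(a-40)*2.5,im[a,c-4:c+5].tolist()) if (a<95 or 165<a) else 0
E
python3 chk8.py
```

```text
0 0 [array([417. , 128.5]), array([417.3, 199.6]), array([417.5, 360. ]), array([417.4, 408.3])] w@tab -24.68727360984161
10 0 [array([417.1, 126.3]), array([417.4, 200.6]), array([417.7, 367.9]), array([417.6, 417.4])] w@tab -25.753703713208267
20 0 [array([417.3, 123.8]), array([417.6, 201.7]), array([417.8, 376.5]), array([417.7, 427.3])] w@tab -26.91642785168682
5 5 [array([417. , 115.1]), array([417.3, 181.9]), array([417.6, 348.9]), array([417.5, 404.6])] w@tab -25.602994318792867
5 -5 [array([417.1, 141.3]), array([417.4, 219. ]), array([417.6, 377.5]), array([417.4, 419.4])] w@tab -24.78645319170107
10 10 [array([417. , 102.9]), array([417.3, 164.4]), array([417.7, 336.1]), array([417.6, 399.3])] w@tab -26.53907465601236
10 -10 [array([417.3, 156.3]), array([417.5, 239.8]), array([417.6, 393.9]), array([417.5, 429.1])] w@tab -24.848504595201575
col 320
80 100.0 [197, 226, 229, 228, 228, 229, 227, 228, 228]
81 102.5 [185, 224, 226, 227, 227, 227, 226, 226, 227]
82 105.0 [172, 217, 227, 226, 225, 225, 225, 225, 223]
83 107.5 [166, 216, 226, 225, 224, 225, 224, 225, 224]
84 110.
[... 2361 characters left out ...]
55, 255, 255, 255, 255, 255]
198 395.0 [255, 255, 255, 255, 255, 255, 255, 255, 255]
199 397.5 [255, 255, 255, 255, 255, 255, 255, 255, 255]
200 400.0 [255, 255, 255, 255, 255, 255, 255, 255, 255]
201 402.5 [255, 255, 255, 255, 255, 255, 255, 255, 255]
202 405.0 [237, 255, 255, 255, 255, 255, 255, 255, 255]
203 407.5 [179, 220, 238, 240, 237, 238, 240, 240, 240]
204 410.0 [150, 172, 202, 211, 212, 211, 212, 211, 210]
205 412.5 [145, 165, 195, 206, 207, 208, 207, 207, 207]
206 415.0 [141, 152, 184, 206, 210, 211, 212, 210, 210]
207 417.5 [137, 140, 176, 203, 207, 208, 208, 208, 208]
208 420.0 [134, 136, 167, 189, 193, 190, 190, 191, 190]
209 422.5 [129, 118, 137, 147, 152, 148, 149, 147, 148]
```

The observations match a tilt of ~5–6° with the +y end high. I'll fit it.

```bash
cat > chk9.py <<'E'
from h import *
from scipy.optimize import least_squares
np.set_printoptions(precision=2,suppress=True,linewidth=150)
Rz=R.from_euler('z',11.79,degrees=True).as_matrix();o=np.array([.562,-.1282,0])
def ld(n): d=np.load(n);return d['K'],d['R'],d['t']
w7,w8=ld('w7.npz'),ld('w8.npz')
k8=lambda x,y:(140+(x+40)/2.5,40+y/2.5)
k7=lambda x,y:(130+x/(800/380),y/(800/380))
obs=[(w8,(0,-46,46),k8(412,111.5)),(w8,(0,46,46),k8(412,407)),(w8,(0,25,60),k8(412,346)),(w7,(0,25,60),k7(403,213)),(w7,(0,46,46),k7(403,297))]
def f(p):
    e=[]
    for c,q,px in obs:
        q=R.from_euler('x',p[2],degrees=True).apply(np.array(q,float))+[p[3],p[0],22+p[1]]
        e+=list(proj(c,Rz@(q/1e3)+o)[0]-px)
    return e
t=least_squares(f,[0,3,3,-37],loss='soft_l1');print('y z roll x',t.x);print(np.array(f(t.x)).reshape(-1,2))
for y in (1,-1):
    q=R.from_euler('x',t.x[2],degrees=True).apply([0,y*38,0])+[0,t.x[0],t.x[1]];print('corner',q)
E
python3 chk9.py
```

```text
y z roll x [  2.22  10.81   9.62 -35.49]
[[ 0.03 -0.13]
 [ 0.4   0.16]
 [ 0.28 -0.3 ]
 [-0.2   0.1 ]
 [-0.32  0.11]]
corner [ 0.   39.69 17.16]
corner [  0.   -35.24   4.46]
```

The fit gives a ~9.6° roll, with the +y end ~17 mm high and cocked in the slots. I'll press that end down with closed fingertips at caster y ≈ +38.

Request:
{"api": "carry_out", "payload": {
  "plan": [
    [[0.0145,0,0],[0,0,0],255],
    [[0,0,0.012],[0,0,0],255],
    [[0,0,0.012],[0,0,0],255],
    [[0,0,0.012],[0,0,0],255],
    [[0,0,0.012],[0,0,0],255],
    [[0,0,0.007],[0,0,0],255],
    [[0,0,0],[0,0,0],255]
  ]
}}

```text
time_s: 14.97
tcp_pos: [0.5178, -0.0966, 0.2684]
eef_rot: [179.8, 0.0, -78.2]
contact_force: [-0.3, 0.7, -0.1]
gripper_width: 0.0009
```

Request:
{"api": "carry_out", "payload": {
  "plan": [
    [[0,0,0.004],[0,0,0],255],
    [[0,0,0.004],[0,0,0],255]
  ]
}}

```text
time_s: 15.13
tcp_pos: [0.5189, -0.0965, 0.2628]
eef_rot: [-180.0, -0.0, -78.2]
contact_force: [-0.1, 0.0, 0.3]
gripper_width: 0.0004
```

Request:
{"api": "carry_out", "payload": {
  "plan": [
    [[0,0,0.004],[0,0,0],255],
    [[0,0,0.003],[0,0,0],255],
    [[0,0,0],[0,0,0],255]
  ]
}}

```text
time_s: 15.38
tcp_pos: [0.5184, -0.0967, 0.2552]
eef_rot: [180.0, 0.0, -78.2]
contact_force: [-0.6, -0.1, 0.7]
gripper_width: 0.0006
```

Request:
{"api": "carry_out", "payload": {
  "plan": [
    [[0,0,0.003],[0,0,0],255],
    [[0,0,0.002],[0,0,0],255],
    [[0,0,0],[0,0,0],255]
  ]
}}

```text
time_s: 15.63
tcp_pos: [0.5185, -0.0967, 0.2503]
eef_rot: [180.0, 0.0, -78.2]
contact_force: [-1.0, -0.0, -0.6]
gripper_width: 0.0005
```

Request:
{"api": "carry_out", "payload": {
  "plan": [
    [[0,0,0.002],[0,0,0],255],
    [[0,0,0.002],[0,0,0],255],
    [[0,0,0],[0,0,0],255]
  ]
}}

```text
time_s: 15.88
tcp_pos: [0.5187, -0.0967, 0.2466]
eef_rot: [-180.0, -0.0, -78.2]
contact_force: [0.3, 0.3, 0.1]
gripper_width: 0.0004
```

Request:
{"api": "carry_out", "payload": {
  "plan": [
    [[0,0,0.001],[0,0,0],255],
    [[0,0,0.001],[0,0,0],255],
    [[0,0,0],[0,0,0],255]
  ]
}}

```text
time_s: 16.13
tcp_pos: [0.5188, -0.0966, 0.2462]
eef_rot: [-180.0, -0.0, -78.2]
contact_force: [-6.5, 3.0, 16.0]
gripper_width: 0.0004
```

Hard contact came at fingertip z = 68.3 mm, which is the seated plate top (68). Next I probe the far end the same way.

Request:
{"api": "carry_out", "payload": {
  "plan": [
    [[0,0,-0.02],[0,0,0],255],
    [[0,0,-0.02],[0,0,0],255],
    [[0.038,0,0],[0,0,0],255],
    [[0.038,0,0],[0,0,0],255],
    [[0,0,0.008],[0,0,0],255],
    [[0,0,0.008],[0,0,0],255],
    [[0,0,0.008],[0,0,0],255],
    [[0,0,0.006],[0,0,0],255],
    [[0,0,0.004],[0,0,0],255],
    [[0,0,0],[0,0,0],255]
  ]
}}

```text
time_s: 16.97
tcp_pos: [0.5338, -0.1703, 0.2495]
eef_rot: [179.9, 0.0, -78.2]
contact_force: [-1.0, -0.2, 0.5]
gripper_width: 0.0006
```

Request:
{"api": "carry_out", "payload": {
  "plan": [
    [[0,0,0.003],[0,0,0],255],
    [[0,0,0.002],[0,0,0],255],
    [[0,0,0],[0,0,0],255]
  ]
}}

```text
time_s: 17.22
tcp_pos: [0.5345, -0.1708, 0.2464]
eef_rot: [-179.9, -0.0, -78.2]
contact_force: [-0.3, 0.2, 3.6]
gripper_width: 0.0003
```

Both ends are at 68 mm, so the gate is level and down. Now the comb.

Request:
{"api": "carry_out", "payload": {
  "plan": [
    [[0,0,-0.025],[0,0,0],255],
    [[0,0,-0.025],[0,0,0],255],
    [[-0.0331,-0.0121,0],[0,0,0],130],
    [[-0.0331,-0.0121,0],[0,0,0],130],
    [[-0.0331,-0.0121,0],[0,0,0],130],
    [[-0.0331,-0.0121,0],[0,0,0],130],
    [[-0.0331,-0.0121,0],[0,0,0],130],
    [[-0.0331,-0.0121,0],[0,0,0],130],
    [[-0.0331,-0.0121,0],[0,0,0],130],
    [[-0.0331,-0.0121,0],[0,0,0],130],
    [[-0.0331,-0.0121,0],[0,0,0],130],
    [[-0.0331,-0.0121,0],[0,0,0],130]
  ]
}}

```text
time_s: 18.22
tcp_pos: [0.585, 0.1797, 0.2961]
eef_rot: [-180.0, 0.0, -78.2]
contact_force: [0.9, -0.4, 0.4]
gripper_width: 0.043
```

Request:
{"api": "carry_out", "payload": {
  "plan": [
    [[0,0,0.02],[0,0,-3.7],130],
    [[0,0,0.02],[0,0,0],130],
    [[0,0,0],[0,0,0],130],
    [[0,0,0],[0,0,0],130]
  ]
}}

```text
time_s: 18.55
tcp_pos: [0.5847, 0.1777, 0.2551]
eef_rot: [179.9, -0.0, -74.5]
contact_force: [0.7, -1.5, 0.7]
gripper_width: 0.0431
```

```bash
cat > chk10.py <<'E'
from h import *
np.set_printoptions(precision=4,suppress=True)
s=r.get_state();print(s['time_s'],s['tcp_pos'],s['eef_rot'],s['gripper_width'])
c=cal('wrist');im=r.capture('wrist')[:,:,::-1];cv2.imwrite('pics/w10raw.png',im)
np.savez('w10.npz',K=c[0],R=c[1],t=c[2])
g=im[:,:,1].astype(int)
z=.048
# rack/comb prediction overlay and bright-run columns per row
Rt=R.from_euler('z',15.5,degrees=True).as_matrix();o=np.array([.585,.1781,0])
print('far end pred',proj(c,Rt@[0,-.048,z]+o),'mid',proj(c,Rt@[0,0,z]+o))
f=proj(c,Rt@[0,-.048,z]+o)[0];
for row in range(int(f[1])-8,int(f[1])+60,6):
    seg=np.where(g[row,250:390]>235)[0]+250
    if len(seg): 
        runs=np.split(seg,np.where(np.diff(seg)>1)[0]+1)
        print(row,[(int(q[0]),int(q[-1])) for q in runs if len(q)>3])
E
python3 chk10.py
```

```text
18.55 [0.5847 0.1777 0.2551] [179.8753  -0.049  -74.5253] 0.04313646681497557
far end pred [[320.0656 168.2418]] mid [[320.1592 234.5748]]
166 [(317, 326)]
172 [(315, 328)]
178 [(282, 312), (315, 328), (330, 389)]
184 [(315, 328)]
190 [(287, 328), (332, 389)]
196 [(287, 328), (333, 389)]
202 [(287, 328), (333, 389)]
208 [(287, 327), (332, 389)]
214 [(288, 327), (333, 389)]
220 [(310, 327), (331, 363)]
226 [(314, 327)]
```

The comb is centred in the jaws to within 1 mm (columns 315–328) and parallel to the tool. I'll grasp it near its centre with a higher grip force.

Request:
{"api": "carry_out", "payload": {
  "plan": [
    [[0,0.001,0.015],[0,0,0],130],
    [[0,0,0.015],[0,0,0],130],
    [[0,0,0.015],[0,0,0],130],
    [[0,0,0.015],[0,0,0],130],
    [[0,0,0],[0,0,0],130],
    [[0,0,0],[0,0,0],255],
    [[0,0,0],[0,0,0],255],
    [[0,0,0],[0,0,0],255],
    [[0,0,0],[0,0,0],255],
    [[0,0,0],[0,0,0],255],
    [[0,0,0],[0,0,0],255]
  ],
  "grip_force": 45
}}

```text
time_s: 19.52
tcp_pos: [0.5843, 0.1774, 0.1963]
eef_rot: [-180.0, 0.0, -74.5]
contact_force: [0.6, 0.4, -0.1]
gripper_width: 0.0086
```

Request:
{"api": "carry_out", "payload": {
  "plan": [
    [[0,0,-0.015],[0,0,0],255],
    [[0,0,-0.02],[0,0,0],255],
    [[0,0,-0.02],[0,0,0],255],
    [[0,0,0],[0,0,3.7],255],
    [[0.0369,0.0045,0],[0,0,0],255],
    [[0.0369,0.0045,0],[0,0,0],255],
    [[0.0369,0.0045,0],[0,0,0],255],
    [[0.0369,0.0045,0],[0,0,0],255],
    [[0.0369,0.0045,0],[0,0,0],255],
    [[0.0369,0.0045,0],[0,0,0],255],
    [[0.0369,0.0045,0],[0,0,0],255],
    [[0.0369,0.0045,0],[0,0,0],255]
  ]
}}

```text
time_s: 20.52
tcp_pos: [0.6089, -0.1207, 0.2509]
eef_rot: [-180.0, 0.0, -78.2]
contact_force: [1.2, 1.7, -0.8]
gripper_width: 0.0078
```

Request:
{"api": "carry_out", "payload": {
  "plan": [
    [[0,0,0],[0,0,0],255],
    [[0,0,0],[0,0,0],255]
  ]
}}

```text
time_s: 20.68
tcp_pos: [0.6088, -0.1211, 0.2504]
eef_rot: [180.0, 0.0, -78.4]
contact_force: [0.8, 0.8, -0.0]
gripper_width: 0.008
```

```bash
cat > chk11.py <<'E'
from h import *
np.set_printoptions(precision=2,suppress=True)
s=r.get_state();print(s['time_s'],s['tcp_pos'],s['eef_rot'],s['gripper_width'])
c=cal('wrist');im=r.capture('wrist')[:,:,::-1];cv2.imwrite('pics/w11raw.png',im)
np.savez('w11.npz',K=c[0],R=c[1],t=c[2])
Rz=R.from_euler('z',11.79,degrees=True).as_matrix();o=np.array([.562,-.1282,0])
print('TCP caster',1e3*(Rz.T@(s['tcp_pos']-o)))
k=lambda p:(proj(c,Rz@(np.array(p)/1e3)+o)[0]-[200,120])*(800/240)
zb=(s['tcp_pos'][2]-.1755)*1e3
print('pred comb top far end',k((48,-48,zb+28)),k((48,-20,zb+28)),'rear notch far mouth edges',k((53.5,-40,54)),k((42.5,-40,54)),'front-notch',k((13.5,-40,54)),k((2.5,-40,54)),'wall rear end',k((70,-40,54)))
cv2.imwrite('pics/w11.png',cv2.resize(im[120:300,200:440],(800,600),interpolation=cv2.INTER_CUBIC))
E
python3 chk11.py
```

```text
20.6833 [ 0.61 -0.12  0.25] [179.98   0.   -78.44] 0.00795980207558528
TCP caster [ 47.29  -2.64 250.44]
pred comb top far end [398.37 257.51] [399.42 437.47] rear notch far mouth edges [371.29 223.79] [428.63 223.58] front-notch [579.82 223.01] [637.18 222.79] wall rear end [285.28 224.11]
```

View pics/w11.png

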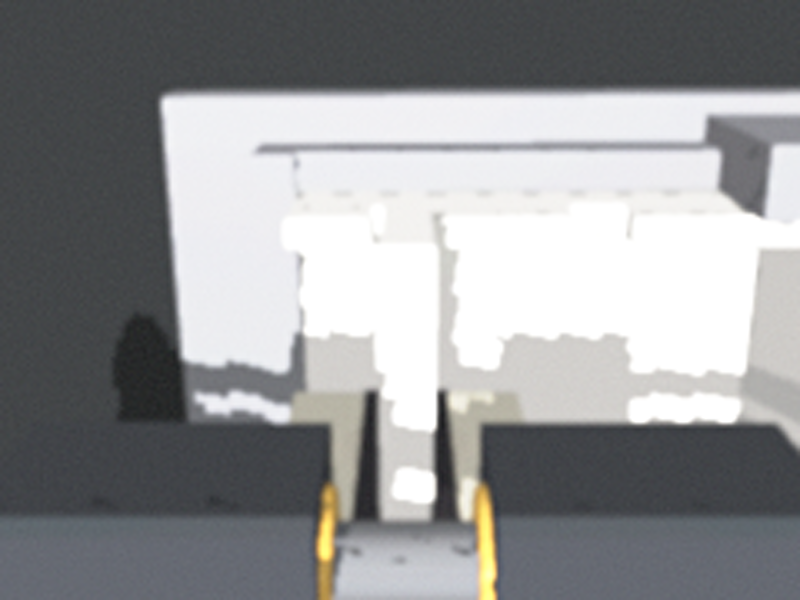

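The view shows the comb top at column ~408, against 398 predicted for the notch, so it is ~1.5 mm short. Its far end is at row ~243, ~2 mm too far to −y. The tray wall's rear end is at 285 as predicted. I'll correct and descend.

Request:
{"api": "carry_out", "payload": {
  "plan": [
    [[-0.002,-0.0015,0],[0,0,0],255],
    [[0,0,0.006],[0,0,0],255],
    [[0,0,0.006],[0,0,0],255],
    [[0,0,0.006],[0,0,0],255],
    [[0,0,0.004],[0,0,0],255],
    [[0,0,0],[0,0,0],255]
  ]
}}

```text
time_s: 21.23
tcp_pos: [0.6097, -0.1162, 0.2272]
eef_rot: [179.9, 0.0, -78.2]
contact_force: [0.5, -0.7, 0.1]
gripper_width: 0.0078
```

Request:
{"api": "carry_out", "payload": {
  "plan": [
    [[0,0,0.003],[0,0,0],255],
    [[0,0,0.003],[0,0,0],255],
    [[0,0,0],[0,0,0],255]
  ]
}}

```text
time_s: 21.48
tcp_pos: [0.6099, -0.1167, 0.222]
eef_rot: [180.0, 0.0, -78.2]
contact_force: [-0.3, 0.7, -0.1]
gripper_width: 0.0077
```

Request:
{"api": "carry_out", "payload": {
  "plan": [
    [[0,0,0.002],[0,0,0],255],
    [[0,0,0.001],[0,0,0],255],
    [[0,0,0],[0,0,0],255]
  ]
}}

```text
time_s: 21.73
tcp_pos: [0.6102, -0.1168, 0.2202]
eef_rot: [-180.0, -0.0, -78.2]
contact_force: [-1.6, -0.5, 3.4]
gripper_width: 0.0076
```

Request:
{"api": "carry_out", "payload": {
  "plan": [
    [[0,0,0.001],[0,0,0],255],
    [[0,0,0],[0,0,0],255]
  ]
}}

```text
time_s: 21.9
tcp_pos: [0.6102, -0.1168, 0.2201]
eef_rot: [-180.0, -0.0, -78.2]
contact_force: [-4.1, 1.6, 11.5]
gripper_width: 0.008
```

Contact came at the expected height. I'll release, lift, and probe both bar ends (expected top 72 mm, TCP z ≈ 0.250).

Request:
{"api": "carry_out", "payload": {
  "plan": [
    [[0,0,0],[0,0,0],170],
    [[0,0,0],[0,0,0],150],
    [[0,0,0],[0,0,0],150],
    [[0,0,0],[0,0,0],150],
    [[0,0,-0.025],[0,0,0],150],
    [[0,0,-0.025],[0,0,0],150],
    [[-0.034,0,0],[0,0,0],255],
    [[0,0,0],[0,0,0],255],
    [[0,0,0],[0,0,0],255],
    [[0,0,0.008],[0,0,0],255],
    [[0,0,0.006],[0,0,0],255],
    [[0,0,0.002],[0,0,0],255]
  ]
}}

```text
time_s: 22.9
tcp_pos: [0.6026, -0.084, 0.2505]
eef_rot: [179.8, 0.0, -78.3]
contact_force: [-0.4, -0.3, 0.4]
gripper_width: 0.0027
```

Request:
{"api": "carry_out", "payload": {
  "plan": [
    [[0,0,0.002],[0,0,0],255],
    [[0,0,0.002],[0,0,0],255],
    [[0,0,0.001],[0,0,0],255],
    [[0,0,0],[0,0,0],255]
  ]
}}

```text
time_s: 23.23
tcp_pos: [0.6044, -0.0836, 0.25]
eef_rot: [-179.8, -0.1, -78.2]
contact_force: [-3.3, 2.5, 18.4]
gripper_width: 0.0003
```

Request:
{"api": "carry_out", "payload": {
  "plan": [
    [[0,0,-0.015],[0,0,0],255],
    [[0.034,0,0],[0,0,0],255],
    [[0.034,0,0],[0,0,0],255],
    [[0,0,0],[0,0,0],255],
    [[0,0,0.006],[0,0,0],255],
    [[0,0,0.004],[0,0,0],255],
    [[0,0,0.002],[0,0,0],255],
    [[0,0,0.002],[0,0,0],255],
    [[0,0,0],[0,0,0],255]
  ]
}}

```text
time_s: 23.98
tcp_pos: [0.6182, -0.1495, 0.2503]
eef_rot: [-179.8, -0.1, -78.1]
contact_force: [-0.8, -1.8, 11.0]
gripper_width: -0.0002
```

Request:
{"api": "carry_out", "payload": {
  "plan": [
    [[0,0,-0.025],[0,0,0],255],
    [[0,0,-0.025],[0,0,0],255],
    [[0,0,-0.025],[0,0,0],255],
    [[-0.028,0.02,0],[0,0,0],255],
    [[-0.028,0.02,0],[0,0,0],255],
    [[-0.028,0.02,0],[0,0,0],255],
    [[0,0,0],[0,0,0],255],
    [[0,0,0],[0,0,0],255]
  ]
}}

```text
time_s: 24.65
tcp_pos: [0.54, -0.0783, 0.3238]
eef_rot: [-180.0, 0.0, -78.0]
contact_force: [0.9, 0.3, 0.2]
gripper_width: 0.0004
```

```bash
cat > chk12.py <<'E'
from h import *
np.set_printoptions(precision=1,suppress=True)
s=r.get_state();print(s['time_s'],s['tcp_pos'],s['eef_rot'],s['contact_force'])
c=cal('wrist');im=r.capture('wrist')[:,:,::-1];cv2.imwrite('pics/w12raw.png',im)
np.savez('w12.npz',K=c[0],R=c[1],t=c[2])
Rz=R.from_euler('z',11.79,degrees=True).as_matrix();o=np.array([.562,-.1282,0])
k=lambda p:(proj(c,Rz@(np.array(p)/1e3)+o)[0]-[140,40])*2.5
for n,p in dict(gF=(-37,-46,68),gtF=(-37,-25,82),gtN=(-37,25,82),gN=(-37,46,68),cF=(48,-48,72),cN=(48,48,72),wallRearF=(70,-40,54),wallRearN=(70,40,54),bedN=(-100,60,22)).items(): print(n,k(p))
t=r.capture('top')[:,:,::-1];cv2.imwrite('pics/top12.png',t)
d=cv2.absdiff(t,cv2.imread('pics/top0.png')).max(2)
for n,(x,y) in dict(tip=(318,122),beaker=(463,167),tape=(178,232)).items(): print(n,'changed px',int((d[y-28:y+28,x-28:x+28]>40).sum()))
cv2.imwrite('pics/w12.png',cv2.resize(im[40:240,140:460],(800,500),interpolation=cv2.INTER_CUBIC))
E
python3 chk12.py
```

```text
24.65 [ 0.5 -0.1  0.3] [-180.    0.  -78.] [0.9 0.3 0.2]
gF [537.8 124.9]
gtF [540.4 196.7]
gtN [534.1 359.1]
gN [527.5 407.9]
cF [258.9 115.9]
cN [281.1 416.3]
wallRearF [208.4 146.2]
wallRearN [230.6 379.5]
bedN [666.7 406.2]
tip changed px 69
beaker changed px 139
tape changed px 171
```

View pics/w12.png

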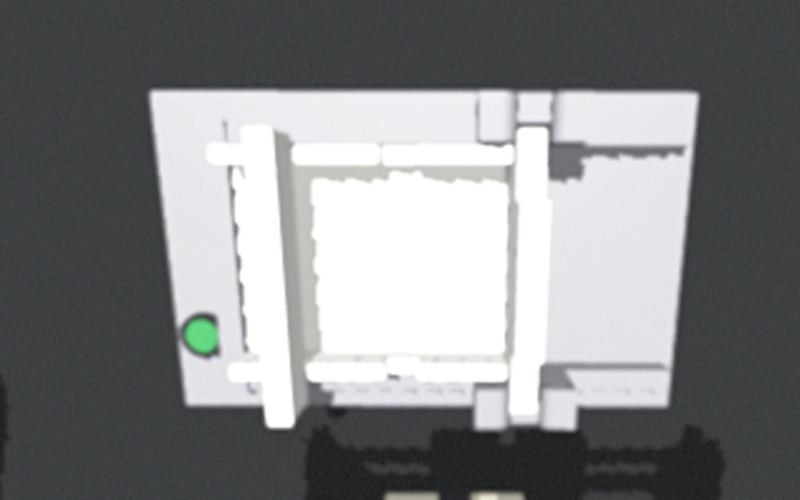

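The final view shows the gate level in both slots (ends at rows 128/413 against 125/408 predicted). The comb bar is across the rear notches (columns 258/280 as predicted, ~3 mm to +y, within tolerance). A quick bystander check, then hand in.

Run:
```python
import cv2,numpy as np
from plant import r
a,b=cv2.imread('pics/top0.png'),cv2.imread('pics/top12.png')
for n,(x,y) in dict(tip=(318,122),beaker=(463,167),tape=(178,232)).items():
    A,B=[cv2.cvtColor(i[y-35:y+35,x-35:x+35],cv2.COLOR_BGR2GRAY).astype(np.float32) for i in(a,b)]
    print(n,'shift px',cv2.phaseCorrelate(A,B))
r.close_job();print('handed in')
```

```text
tip shift px ((0.03138859767467039, 0.16386148920162924), 0.5347172387036276)
beaker shift px ((-0.19886477576490336, -0.0004202296092827851), 0.6704800537338963)
tape shift px ((0.09404595821705186, -0.07358811405568844), 0.8083661099274954)
the job is handed in; nothing more can be done
handed in
```

The tray is home, the gate is down in its slots, and the comb is in the notches nearest the stop. I handed the job in at about 25 s; no verdict was reported.

- **Tray:** pushed until it met a firm stop. The image fit then put it at caster x = 19.9 mm (home is 20).
- **Gate:** first release left it cocked about 10° in the slots, by a camera fit. I pressed both ends down with closed fingertips. They then met it at 68 mm at each end, which is the seated height. It sits about 1 mm toward +y.
- **Comb:** contact came at the expected height, and both bar ends probed at 72 mm, which is also seated. In the last picture it sits about 3 mm toward +y, within the 6 mm allowed.
- **Bystanders:** the tip box, beaker and tape roll shifted less than 0.2 px in the top view, so effectively not at all.
- **Disagreements:** the camera estimates of the rack and piece heights came out at 5–17 mm, against 20 mm in the text. I went with the text's height, and contact bore it out. The first sideways correction for the gate was the wrong way, and I reversed it on force feedback.

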